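# Seat the specimen carrier on the polisher's splined drive shaft

## Task

Fit the specimen carrier with the toothed bore (blue collar) onto the splined shaft of the small grey polisher drive: line up the teeth, push it down with the gripper, rocking it a little about the shaft if the teeth do not mesh at once, until it lies fully home and level on the drive's shoulder, then let go. Leave the carrier with the smooth bore (red collar) where it is.

Things in the scene. Friction and masses are not known exactly. Their poses are not given: they have to be found in the camera images.
- toothed_carrier: Loose, 0.22 kg, flat on the worktop: aluminium disc 92 mm across, 8 mm thick; on it a blue hexagonal collar, 46 mm over flats, up to 38 mm high: grip it across two flats, tips just above the disc. Through bore 36 mm with 6 round-nosed teeth (28 mm between tips) 2 to 36 mm up. Origin: underside centre, z up; x axis through the middle of a flat and the tooth behind it; the rest every 60 deg.
- plain_carrier: Loose specimen carrier of the same outer shape and size, but with a red collar and a smooth round bore of only 22 mm, which does not fit the shaft; not to be used. Origin: centre of its underside, z up.
- drive_stand: Fixed polisher drive: grey round foot 112 mm across, drum with a flat shoulder 68 mm across at 45 mm height; white control box 34 mm high on its +x side, out to 92 mm. Origin: underside centre, on the shaft's axis, z up. A carrier meshes when its yaw equals the stand's, or differs by a multiple of 60 deg (10 deg play each way, 2 mm sideways). Home: carrier's underside 45 mm above this origin.
- shaft_tip (a point): Top centre of the upright steel splined shaft, 78 mm above the drive's underside, 33 above the shoulder. Core 24 mm across with conical tip; six round-nosed teeth, 32 mm over opposite teeth, 7 mm wide, up to 74 mm height, at 30, 90, 150 ... deg from the x axis. Does not turn. Teeth first meet when a carrier's underside is about 72 mm above the worktop.
Not all that is in view belongs to the job. What is shaped like the toothed_carrier but green is not meant.

How it is judged:
On the way:
1. the gripper brings the toothed carrier down over the shaft's teeth, less than 20 mm from home (contact force between the fingers and toothed_carrier above 0.5 N and z of toothed_carrier in the frame of drive_stand below 0.065 m and horizontal distance between toothed_carrier and drive_stand below 0.01 m), for 0.1 s.
At the end, for the whole second after the job is handed in: The toothed carrier is on the shaft (axis within 10 mm), its underside within 5 mm of the shoulder, level within 7 degrees, released and at rest; the plain carrier is within 30 mm of where it stood (horizontal distance between toothed_carrier and drive_stand below 0.01 m and z of toothed_carrier in the frame of drive_stand between 0.04 and 0.05 m and angle between toothed_carrier's own z axis and vertical below 0.12 rad and linear speed of toothed_carrier below 0.02 m/s and distance of plain_carrier from where it was at the start of the episode below 0.03 m); the robot touches nothing.
It fails at once if the smooth-bored carrier is moved more than 30 mm (distance of plain_carrier from where it was at the start of the episode above 0.03 m).
It also fails if it takes over 42 s, if anything falls off the work surface, if the arm or the gripper's body presses on something with over 40 N, if the wrist force passes 120 N, or if a joint passes its speed limit or range.

## Robot

A 7-joint arm with a two-finger parallel gripper is mounted at the origin on a cart in front of the work surface, level with it; the furniture and walls round the work are solid. World frame = base frame: x ahead of the robot, y to its left, z up, the work surface at z = 0. Lengths are in m, angles in rad, forces in N, time in s.
With the tool pointing down it reaches from about 0.4 to 0.85 m from the base axis. Payload 6.9 kg.
Tool frame: the origin (TCP) lies midway between the tips of the shut fingers; the grasp point (between the pads) lies behind it (ctrl.pinch_z is the z of the grasp point in the tool frame, in m); z points along the fingers, y is the line along which they close (so a half turn about z gives the same grasp; the last joint's range is limited). The gripper opens to 85 mm and grips with 20 to 120 N. Pads are 22 mm wide; open, the fingers measure 114 mm over their backs; the gripper's body (76 mm by 85 mm) begins 54 mm behind the grasp point. The pads swing forward as they close: fully open they stand 13 mm farther back than shut.
Start: joints at [1.224, 0.507, -0.238, 1.5, 0.126, 1.149, -0.155], TCP at [0.273, -0.562, 0.231] pointing down, gripper open.
Joint ranges: [-3.08, 3.08], [-0.24, 2.05], [-1.43, 1.35], [0, 2.5], [-1.52, 4.66], [0.17, 1.96], [-2.89, 2.89]. Speed limits (rad/s): [2.39, 2.39, 3.14, 3.14, 3.14, 3.14, 3.14].

## Interface

Orientations are given as a unit quaternion [w, x, y, z].
In Python, from station import ctrl, get_state, vision, ticket, models gives the robot as it stands. Calls block until the motion is done:
- ctrl.movep(position, orientation): joint-space move of the TCP to a pose.
- ctrl.movel(position, frame=None, max_speed=0.15): straight line of the TCP; frame=None keeps the orientation; max_speed is the mean speed in m/s.
- ctrl.set_joints(angles): joint-space move.
- ctrl.ungrasp() and ctrl.close_gripper(force=None): open the fingers fully, or close them until they stop; force is the grip in N (None keeps the last).
- ctrl.pause(seconds).
- ctrl.ik(position, orientation): joint angles nearest the present ones, or None.
- get_state(): the state.
- vision.grab_frame(name): name is "scene" or "side" or "wrist"; returns (picture, depth): 400x640x3 uint8, blue, green, red; 400x640 float32, m along the optical axis (not along the pixel's ray), 0 where there is no reading.
- vision.camera_info(name): a dict with "mtx" (3x3 intrinsics, pixels), "dist_coeffs" ([k1, k2, p1, p2, k3] as OpenCV has them; the pictures are not rectified), "R" (3x3) and "t" (3): a world point X has camera coordinates R X + t; the wrist camera has in their place "hand_eye" (4x4, takes a point from camera to tool coordinates, whose origin is the TCP and whose axes are the flange's). Camera axes: x right, y down, z forward; pixel columns grow to the right and rows downward; lengths in m; the calibration is good to about 2 mm. A picture is of the moment at which its call begins: read the wrist's pose just before it. camera_info takes no time and is no camera call.
A pose or a line that the arm cannot do raises ctrl.Unreachable and nothing moves.
- ticket.close_job(): hands the job in; it is judged then, once.
Trained networks look in the newest picture that a camera, given by its name, has taken for a name from the list of things; names that differ only in an ending like _2 or _b are one class to them, and where a whole thing is asked for, a point or a joint stands for the part that bears it (a point fixed in the world has none). Each returns a list of dicts, best first, with "p" (0 to 1); they miss things now and then, are a little off and sometimes report something else, mostly with a low value. They report only what shows in the picture. A call takes as long as a camera call. They do not tell look-alikes from the thing itself.
- models.recognise(camera, target): "point" ([column, row] in pixels, amid what is visible of it).
- models.masks_of(camera, target): "mask" (400x640 bool, what is visible of it) and "point" ([column, row] in pixels, amid what is visible of it).
The state is a dict: "time": time; "qpos": joint angles; "qd": joint speeds; "tau": joint torques, N m; "tcp_pos": TCP position; "eef_rot": TCP orientation; "contact_force": force on the tool from outside, world axes, zero at the start; "wrist_torque": the same for the moment, N m; "width": finger opening in m; "gripper_force": force on a finger pad.
Only numpy, scipy, OpenCV 4.12 (cv2) and the standard library are available. Lean on these libraries where they do the work, as an engineer would, in place of code of your own. Each camera call takes 0.05 s, during which the arm holds its last target. There are 200 camera calls.

## Working session

There is one attempt and no reset: what is moved stays moved. The work goes in short steps, each a Python script; the robot and the scene stay as the last script left them, time stands still between calls to the robot, and variables do not carry over. Pictures are saved under pics/ and viewed, at most 10 in all, crops included, and the job is handed in when it is done.

```bash
mkdir -p pics; ls
cat > h.py <<'E'
import numpy as np, cv2
from station import ctrl, get_state, vision, ticket, models
from scipy.spatial.transform import Rotation as Ro
def pose():
    s=get_state(); q=s["eef_rot"]; T=np.eye(4)
    T[:3,:3]=Ro.from_quat([q[1],q[2],q[3],q[0]]).as_matrix(); T[:3,3]=s["tcp_pos"]; return T
def cam2world(name,T=None):
    c=vision.camera_info(name)
    if name=="wrist": return c,T@np.array(c["hand_eye"])
    M=np.eye(4); R=np.array(c["R"]); M[:3,:3]=R.T; M[:3,3]=-R.T@np.array(c["t"]); return c,M
def grab(name):
    T=pose(); im,d=vision.grab_frame(name); c,M=cam2world(name,T); return im,d,c,M
def cloud(d,c,M,px):  # px Nx2 (col,row)
    px=np.asarray(px); z=d[px[:,1],px[:,0]]; k=z>0; px=px[k]; z=z[k]
    u=cv2.undistortPoints(px[:,None].astype(float),np.array(c["mtx"],float),np.array(c["dist_coeffs"],float))[:,0]
    P=np.c_[u*z[:,None],z]; return P@M[:3,:3].T+M[:3,3],px
def ray(p,c,M,z):
    u=cv2.undistortPoints(np.array([[p]],float),np.array(c["mtx"],float),np.array(c["dist_coeffs"],float))[0,0]
    v=M[:3,:3]@np.r_[u,1]; o=M[:3,3]; return o+v*(z-o[2])/v[2]
E
python3 - <<'E'
from h import *
print(get_state()["tcp_pos"],get_state()["eef_rot"],ctrl.pinch_z)
for n in("scene","side"):
    im,d,c,M=grab(n); cv2.imwrite(f"pics/{n}.png",im)
    print(n,M[:3,3],M[:3,2])
    for t in("toothed_carrier","plain_carrier","drive_stand"):
        for r in models.masks_of(n,t):
            m=r["mask"]; ys,xs=np.nonzero(m)
            P,px=cloud(d,c,M,np.c_[xs,ys]); col=im[px[:,1],px[:,0]]
            print(t,round(r["p"],2),np.round(r["point"]),len(xs),np.round(np.median(P,0),3),np.round(P.max(0),3),np.round(P.min(0),3),col.mean(0).round())
E
```

```text
pics
[ 0.2731399  -0.56159575  0.23043869] [-8.62151960e-04  9.74480387e-01  2.24470903e-01 -2.11819692e-04] -0.0187
scene [-0.18855758  0.51552686  0.61305304] [ 0.74164755 -0.43319408 -0.51215408]
toothed_carrier 0.7 [216. 216.] 753 [0.728 0.27  0.014] [0.825 0.311 0.044] [0.696 0.222 0.004] [54. 93. 53.]
toothed_carrier 0.6 [413. 231.] 898 [ 0.426 -0.093  0.013] [ 0.493 -0.058  0.044] [ 0.391 -0.167  0.004] [116. 110. 111.]
plain_carrier 0.78 [360. 247.] 994 [0.442 0.054 0.013] [0.501 0.089 0.044] [ 0.409 -0.013  0.002] [ 95.  97. 127.]
drive_stand 0.7 [260. 244.] 1979 [0.551 0.227 0.037] [0.695 0.267 0.084] [0.509 0.158 0.003] [ 97. 100. 100.]
side [0.12799045 0.86004885 0.68894678] [ 0.4210392  -0.71791435 -0.55436899]
toothed_carrier 0.94 [410. 210.] 817 [ 0.432 -0.087  0.009] [ 0.482 -0.055  0.04 ] [ 0.392 -0.158 -0.003] [136. 129. 129.]
toothed_carrier 0.91 [207. 254.] 1079 [0.734 0.277 0.011] [0.805 0.312 0.043] [0.697 0.209 0.   ] [ 46. 113.  35.]
plain_carrier 0.88 [378. 240.] 935 [0.448 0.059 0.009] [0.498 0.091 0.04 ] [0.409 0.001 0.001] [ 98. 102. 153.]
drive_stand 0.63 [286. 263.] 2487 [0.561 0.235 0.033] [0.662 0.267 0.079] [ 0.508  0.124 -0.002] [116. 122. 121.]
```

View pics/side.png

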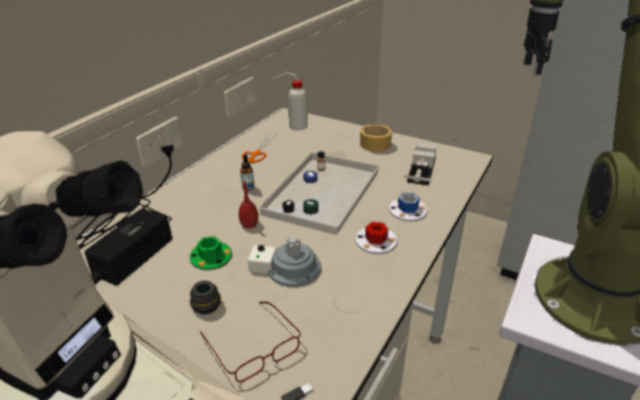

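Run:
```python
from h import *
c=vision.camera_info("wrist");print(np.round(c["hand_eye"],3),np.round(c["mtx"]))
q=[0,1,0,0]
for p in([0.436,-0.10,0.25],[0.562,0.212,0.3],[0.562,0.212,0.1]):
  for yaw in np.arange(-180,180,30):
    r=(Ro.from_euler('z',yaw,degrees=True)*Ro.from_quat([1,0,0,0])).as_quat()
    j=ctrl.ik(p,[r[3],*r[:3]]); print(p,yaw,None if j is None else np.round(j,2))
```

```text
[[ 0.    -0.959 -0.282  0.072]
 [ 1.     0.    -0.     0.   ]
 [ 0.    -0.282  0.959 -0.142]
 [ 0.     0.     0.     1.   ]] [[332.   0. 320.]
 [  0. 332. 200.]
 [  0.   0.   1.]]
[0.436, -0.1, 0.25] -180 [ 0.96  0.33 -1.05  1.9   0.32  1.09  1.35]
[0.436, -0.1, 0.25] -150 [ 1.05  0.39 -1.22  1.9   0.41  1.13  1.76]
[0.436, -0.1, 0.25] -120 [ 1.05  0.39 -1.22  1.9   0.41  1.13  2.29]
[0.436, -0.1, 0.25] -90 [-0.64  0.39  1.15  1.92 -0.4   1.09 -2.47]
[0.436, -0.1, 0.25] -60 [ 0.3   0.21 -0.16  1.91  0.04  1.02 -2.49]
[0.436, -0.1, 0.25] -30 [ 0.39  0.22 -0.27  1.91  0.07  1.03 -2.01]
[0.436, -0.1, 0.25] 0 [ 0.51  0.23 -0.42  1.91  0.11  1.03 -1.53]
[0.436, -0.1, 0.25] 30 [ 0.6   0.24 -0.53  1.91  0.14  1.04 -1.04]
[0.436, -0.1, 0.25] 60 [ 0.67  0.25 -0.63  1.9   0.17  1.04 -0.56]
[0.436, -0.1, 0.25] 90 [ 0.74  0.26 -0.73  1.9   0.2   1.05 -0.07]
[0.436, -0.1, 0.25] 120 [ 0.81  0.28 -0.83  1.9   0.23  1.06  0.41]
[0.436, -0.1, 0.25] 150 [ 0.87  0.3  -0.92  1.9   0.27  1.07  0.89]
[0.562, 0.212, 0.3] -180 [ 0.27  0.67 -1.28  1.44  0.64  1.5   0.57]
[0.562, 0.212, 0.3] -150 [ 0.25  0.64
[... 821 characters left out ...]
 1.73  0.9   1.2   0.87]
[0.562, 0.212, 0.1] -120 [ 0.25  0.89 -1.23  1.73  0.9   1.2   1.39]
[0.562, 0.212, 0.1] -90 [ 0.25  0.89 -1.23  1.73  0.9   1.2   1.91]
[0.562, 0.212, 0.1] -60 [-0.93  0.79  0.95  1.74 -0.75  1.01 -2.31]
[0.562, 0.212, 0.1] -30 [-0.22  0.61 -0.29  1.74  0.22  0.83 -2.71]
[0.562, 0.212, 0.1] 0 [-0.13  0.62 -0.43  1.73  0.33  0.86 -2.28]
[0.562, 0.212, 0.1] 30 [-0.04  0.65 -0.59  1.73  0.44  0.9  -1.87]
[0.562, 0.212, 0.1] 60 [ 0.02  0.67 -0.69  1.73  0.52  0.93 -1.42]
[0.562, 0.212, 0.1] 90 [ 0.04  0.69 -0.75  1.73  0.56  0.95 -0.93]
[0.562, 0.212, 0.1] 120 [ 0.08  0.71 -0.81  1.73  0.61  0.97 -0.45]
[0.562, 0.212, 0.1] 150 [ 0.11  0.73 -0.88  1.73  0.66  1.    0.03]
```

Run:
```python
from h import *
def look(p,fn,ts):
    ctrl.movep(p,[0,1,0,0])
    im,d,c,M=grab("wrist"); cv2.imwrite(f"pics/{fn}.png",im); np.savez(fn,im=im,d=d,M=M)
    for t in ts:
        for r in models.masks_of("wrist",t):
            ys,xs=np.nonzero(r["mask"]);P,px=cloud(d,c,M,np.c_[xs,ys])
            print(t,round(r["p"],2),np.round(r["point"]),len(xs),np.round(np.median(P,0),3),P.max(0).round(3),P.min(0).round(3),im[px[:,1],px[:,0]].mean(0).round())
    print(get_state()["time"],get_state()["qpos"])
look([0.60,0.21,0.28],"drive",["drive_stand","shaft_tip"])
look([0.46,-0.09,0.22],"carrier",["toothed_carrier"])
a,b=cv2.imread("pics/drive.png"),cv2.imread("pics/carrier.png")
cv2.imwrite("pics/both.png",np.vstack([a[50:350],b[50:350]]))
```

```text
drive_stand 0.83 [314. 180.] 7163 [0.585 0.218 0.037] [0.659 0.266 0.079] [ 0.511  0.154 -0.001] [128. 132. 130.]
shaft_tip 0.81 [315. 180.] 7109 [0.585 0.217 0.037] [0.659 0.266 0.079] [ 0.511  0.154 -0.   ] [128. 132. 130.]
3.5 [ 0.07175005  0.57700613 -0.80505112  1.38235256  0.41448541  1.35493045
 -2.31106162]
toothed_carrier 0.79 [338. 187.] 4666 [ 0.443 -0.104  0.008] [ 0.482 -0.06   0.04 ] [ 0.389 -0.15  -0.001] [159. 156. 158.]
toothed_carrier 0.54 [38. 69.] 8864 [0.565 0.184 0.031] [0.636 0.263 0.061] [ 0.51   0.153 -0.001] [95. 96. 95.]
4.875 [ 0.78779235  0.36815585 -0.89260434  1.90490941  0.33378431  1.02343767
 -1.81753613]
```

View pics/both.png

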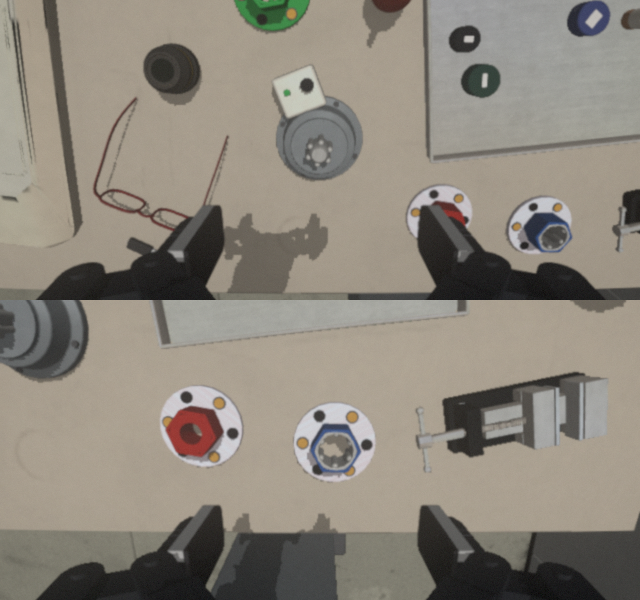

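```bash
cat > m.py <<'E'
from h import *
from scipy.optimize import least_squares
c=vision.camera_info("wrist")
def load(fn): f=np.load(fn+".npz"); return f["im"],f["d"],f["M"]
def allpts(fn):
    im,d,M=load(fn); yy,xx=np.mgrid[0:400,0:640]; P,px=cloud(d,c,M,np.c_[xx.ravel(),yy.ravel()]); return P,im[px[:,1],px[:,0]].astype(int)
def circ(xy): # boundary of hull, robust circle
    h=cv2.convexHull(xy.astype(np.float32))[:,0]
    r=least_squares(lambda p:np.hypot(*(h-p[:2]).T)-p[2],[*h.mean(0),.05],loss="soft_l1",f_scale=.001).x; return r.round(4)
def rect(fn,z,cx,cy,half,n=400):
    im,d,M=load(fn); W=np.linalg.inv(M); g=np.linspace(-half,half,n)
    X,Y=np.meshgrid(cx+g,cy-g); P=np.stack([X,Y,np.full_like(X,z)],-1).reshape(-1,3)
    p,_=cv2.projectPoints(P,cv2.Rodrigues(W[:3,:3])[0],W[:3,3],np.array(c["mtx"],float),np.array(c["dist_coeffs"],float))
    p=p.reshape(n,n,2).astype(np.float32); return cv2.remap(im,p[...,0],p[...,1],cv2.INTER_CUBIC)
E
python3 - <<'E'
from m import *
P,C=allpts("carrier"); near=np.hypot(P[:,0]-.438,P[:,1]+.104)<.06
k=near&(P[:,2]>.004)&(P[:,2]<.014); print("disc",circ(P[k][:,:2]),k.sum(),np.median(P[k][:,2]))
k=near&(P[:,2]>.028); H=P[k][:,:2]; print("collar n",k.sum(),circ(H),np.percentile(P[k][:,2],95))
a=np.radians(np.arange(0,60)); w=[[np.ptp(H@[np.cos(t+s),np.sin(t+s)]) for s in np.radians([0,60,120])] for t in a]
s=np.sum(w,1);i=np.argsort(s)[:5];print("flat dirs",i,s[i]/3)
P,C=allpts("drive"); near=np.hypot(P[:,0]-.562,P[:,1]-.212)<.07
for lo,hi in((.041,.049),(.066,.09)):
    k=near&(P[:,2]>lo)&(P[:,2]<hi); print(lo,circ(P[k][:,:2]),P[k][:,:2].mean(0),k.sum(),P[k][:,2].max())
k=(np.hypot(P[:,0]-.562,P[:,1]-.212)<.13)&(P[:,2]>.028)&(P[:,2]<.04)&(C.min(1)>150)
r=cv2.minAreaRect(P[k][:,:2].astype(np.float32)*1000);print("box",r,k.sum())
A=rect("drive",.074,.562,.212,.03); B=rect("carrier",.038,.438,-.104,.04)
cv2.imwrite("pics/rect.png",np.hstack([A,B]))
E
```

```text
disc [ 0.4366 -0.1045  0.0456] 3340 0.007873866689836917
collar n 27196 [ 0.4608 -0.104   0.0495] 0.31225210098907735
flat dirs [55 54 56 57 53] [0.09141627 0.09143589 0.09147357 0.09150932 0.09154728]
0.041 [0.5656 0.2103 0.0337] [0.56842267 0.21029033] 1887 0.048818271755268206
0.066 [0.5659 0.2103 0.0152] [0.5671463  0.21025632] 494 0.07943281275293596
box ((629.1293334960938, 233.699951171875), (46.724571228027344, 48.957984924316406), 21.042552947998047) 1462
```

View pics/rect.png

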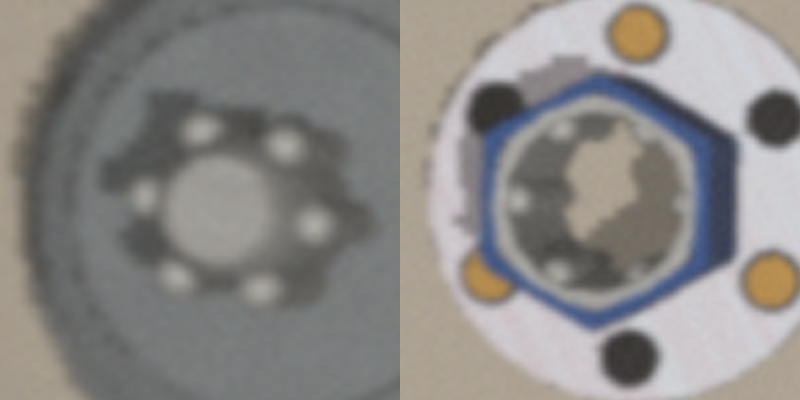

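Rectified view: shaft teeth give centre (0.566, 0.210), yaw ≈ 20.7° (box edge 21°). The blue collar has flats at ≈0° and centre (0.437, −0.104). Grasping.

```bash
cat >> h.py <<'E'
def Q(yaw,rx=0):
    r=(Ro.from_euler('z',yaw,degrees=True)*Ro.from_quat([1,0,0,0])).as_quat(); return [r[3],*r[:3]]
def st(tag=""):
    s=get_state(); T=pose(); print(tag,round(s["time"],2),np.round(s["tcp_pos"],4),"F",np.round(s["contact_force"],1),"Mz",round(s["wrist_torque"][2],2),"w",round(s["width"],4),"g",round(s["gripper_force"],1),"yaw",np.degrees(np.arctan2(T[1,0],T[0,0])).round(1),flush=True); return s
E
python3 - <<'E'
from m import *
P,C=allpts("carrier"); near=np.hypot(P[:,0]-.438,P[:,1]+.104)<.035
H=P[near&(P[:,2]>.034)&(P[:,2]<.043)][:,:2]
s=np.array([sum(np.ptp(H@[np.cos(t+s),np.sin(t+s)]) for s in np.radians([0,60,120])) for t in np.radians(np.arange(-30,30))])
i=np.argsort(s)[:5]; print("flat",i-30,s[i]/3,(H.max(0)+H.min(0))/2)
x,y=.437,-.1043
ctrl.movep([x,y,.10],Q(30)); ctrl.movel([x,y,.0095],max_speed=.1); st("down")
ctrl.close_gripper(60); st("grip"); ctrl.movel([x,y,.16],max_speed=.15); st("lift")
im,d,c,M=grab("side"); cv2.imwrite("pics/l.png",im[100:350,200:500])
im,d,c,M=grab("wrist"); cv2.imwrite("pics/lift.png",im)
E
```

```text
flat [-2 -1  0 -3  1] [0.04629538 0.0463377  0.04646551 0.04647858 0.0466127 ] [ 0.43667969 -0.10425306]
down 6.49 [ 0.4374 -0.1043  0.01  ] F [ 0.3 -0.5 -0.2] Mz -0.04 w 0.0854 g 0.0 yaw 30.0
grip 6.96 [ 0.4372 -0.1044  0.0101] F [-0.4 -0.5  8. ] Mz -0.14 w 0.0451 g 60.9 yaw 30.0
lift 8.11 [ 0.4364 -0.1044  0.1592] F [-0.9 -0.  -2.4] Mz -0.05 w 0.0449 g 61.1 yaw 30.0
```

View pics/lift.png

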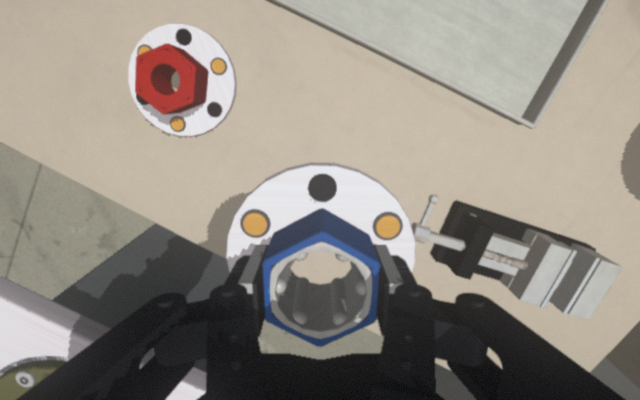

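The collar is held squarely across two flats, and the red carrier at (172,78) is untouched. Next I move over the shaft and descend in steps, watching the force.

```bash
cat > ins.py <<'E'
from h import *
x,y=.5664,.2104; Y=50.7
def down():
    z=get_state()["tcp_pos"][2]; f0=get_state()["contact_force"][2]
    while z>.0535:
        z-=.004; ctrl.movel([x,y,max(z,.0535)],Q(Y),max_speed=.06); s=st("dn")
        if s["contact_force"][2]>22: break
    return s
E
python3 - <<'E'
from ins import *
ctrl.movep([x,y,.16],Q(Y)); st("above")
ctrl.movel([x,y,.088],max_speed=.12); st()
down()
E
```

```text
above 9.49 [0.5666 0.2085 0.1596] F [ 0.  -0.4 -2.3] Mz 0.02 w 0.0452 g 61.2 yaw 50.6
 10.24 [0.5667 0.2106 0.0886] F [ 0.1  0.  -0.9] Mz 0.03 w 0.0449 g 61.2 yaw 50.7
dn 10.49 [0.5665 0.2104 0.085 ] F [ 0.4  0.5 -2.5] Mz -0.06 w 0.0452 g 61.2 yaw 50.7
dn 10.74 [0.5663 0.2103 0.0804] F [-0.3  0.2 -2.8] Mz -0.01 w 0.0449 g 61.2 yaw 50.7
dn 10.99 [0.5662 0.2103 0.0763] F [-0.7  0.1 -2.1] Mz -0.03 w 0.0452 g 61.2 yaw 50.7
dn 11.24 [0.5663 0.2103 0.0723] F [ 0.1 -0.6 -1.7] Mz -0.08 w 0.0453 g 61.2 yaw 50.7
dn 11.49 [0.5663 0.2103 0.0683] F [-0.3  0.3 -1.6] Mz 0.01 w 0.0452 g 61.2 yaw 50.7
dn 11.74 [0.5662 0.2103 0.0643] F [-0.4  0.7 -1.3] Mz -0.0 w 0.0453 g 61.2 yaw 50.7
dn 11.99 [0.5662 0.2103 0.0603] F [-1.1  0.5 -2.2] Mz -0.02 w 0.0451 g 61.2 yaw 50.7
dn 12.24 [0.5663 0.2103 0.0563] F [ 0.5  0.4 -2.6] Mz -0.0 w 0.045 g 61.2 yaw 50.7
dn 12.49 [0.5666 0.2106 0.0552] F [-3.1 -2.8 12.8] Mz 0.05 w 0.0451 g 62.8 yaw 50.7
```

It slid on without jamming; contact with the shoulder came at carrier z ≈ 45 mm. I'll release, retreat and check.

Run:
```python
from ins import *
ctrl.ungrasp(); st("open"); ctrl.movel([x,y,.20],max_speed=.12); ctrl.movep([.60,.21,.28],Q(0)); st("up")
im,d,c,M=grab("wrist"); cv2.imwrite("pics/end.png",im)
yy,xx=np.mgrid[0:400,0:640]; P,px=cloud(d,c,M,np.c_[xx.ravel(),yy.ravel()])
k=(np.hypot(P[:,0]-x,P[:,1]-y)<.05)&(P[:,2]>.045)&(P[:,2]<.065)
A=np.c_[P[k][:,:2]-[x,y],np.ones(k.sum())]; print("disc top plane (sx,sy,z)",np.linalg.lstsq(A,P[k][:,2],rcond=None)[0].round(4),k.sum(),np.median(P[k][:,2]))
```

```text
open 12.97 [0.5664 0.2105 0.0533] F [-0.1  0.   0.3] Mz -0.07 w 0.0855 g 0.0 yaw 50.7
up 15.03 [0.5995 0.2099 0.2789] F [ 0.   0.3 -0.5] Mz -0.0 w 0.0852 g 0.0 yaw 0.2
disc top plane (sx,sy,z) [-0.0007 -0.0007  0.0531] 3143 0.052853729505312974
```

View pics/end.png

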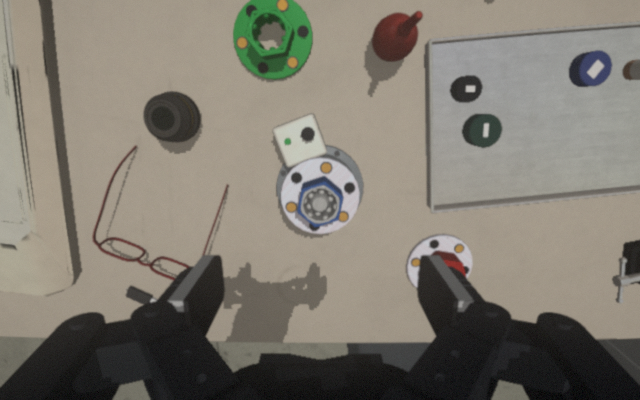

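The carrier sits level on the drive at (320,200), with the disc top at 53 mm, so it is home. The red carrier is still in its place at (440,262).

```bash
python3 -c "
from station import ticket
print(ticket.close_job())"
```

```text
the job is handed in; nothing more can be done
None
```

The blue-collared carrier is meshed on the shaft, fully home and level on the drive's shoulder, and released; the red-collared carrier was left where it stood, and the job is handed in (no verdict was returned).

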